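# Close up the van's fuse box

### The job

The van's fuse box has been left open with its isolator lever standing up. Fold the lever fully down into the box, then seat the loose cover plate over the box's two pins so that it lies flush on the rim, and let go of it. Leave the tools and materials around it where they are.

Things in the scene. Friction and masses are not known exactly. Their poses are not given: they have to be found in the camera images.
- fuse_box: Open grey fuse box, fixed on a bracket, its open face sloping 30 degrees, low side roughly to the robot's right. Origin: centre of the rim's plane (where the cover's underside will lie), 95 mm above the worktop. z out of the box, square to the rim; x up the slope; y level, roughly towards the robot. Outside 140 (x) x 200 (y) x 55 deep; recess 120 x 132 x 47 deep, fuses in it at y +-50 below z -28.
- pin_a (a point): Tip of the steel pin at (0, +80, 20) mm in the box's frame. It stands on the rim along the box's z: 20 mm high, 10 mm diameter up to 10 mm, then tapering to 4 mm at the tip.
- pin_b (a point): Tip of the other, equal pin, at (0, -80, 20) mm in the box's frame.
- isolator (a joint): Angle of the black T lever. Hinge along the box's y, pivot at (20, 0, -42) mm in its frame. 0 = standing along the box's z, crossbar 24 mm above the rim; grows as it folds down the slope (box -x) to a stop at 1.3 rad, wholly inside the recess. Starts at 0 to 0.25; friction (2 N at the crossbar), stays where left. Standing, it blocks the cover. Shank 8 (x) x 18 (y) mm.
- lever_bar (a point): Centre of the lever's crossbar (12 x 46 (y) x 14 mm), 66 mm from the pivot. Pushed down the slope (box -x) the lever folds easily; pressed straight into the box it tends to jam until it is past about 0.9 rad.
- cover: Loose grey cover plate, 130 (x) x 190 (y) x 6 mm, about 0.17 kg, flat on the worktop. Origin: centre of its underside, z up. Two 14 mm through holes at (0, +80) and (0, -80) mm. In the middle on top a grip rib 14 mm thick (x), 70 mm long (y), 6 to 40 mm above the underside. Either way round fits (half turn about z). Its y lies along the box's y when seated, rib outwards.
- gauge: Blue plastic joint gauge, 100 x 34 x 16 mm, flat on the worktop between box and cover; origin under its centre. Leave alone.
- pliers: Orange levelling pliers, about 190 x 70 x 22 mm, near the robot; origin at the underside near the middle. Leave alone.
- mallet: Rubber mallet, 250 mm long, 56 mm high head, behind the fuse box and cover; origin under the middle of its length. Leave alone.
- tile_offcut: White tile offcut 100 x 100 x 9 mm, on the right; origin under its centre. Leave alone.
- primer: White bottle, 70 mm diameter, 170 mm high, on the right; origin under its centre. Leave alone.
- level: Aluminium torpedo level, 200 x 26 x 45 mm, in the open drawer of the grey shelf unit at the back left; origin under its centre. Leave alone.

How it is judged:
By the outcome, as a careful person would: the job done as asked, in the order asked, and still so for the second after the job is handed in, with the robot touching nothing.
It also fails if it takes over 59 s, if anything falls off the work surface, if the arm or the gripper's body presses on something with over 40 N, if the wrist force passes 120 N, or if a joint passes its speed limit or range.

### The arm

A 7-joint arm with a two-finger parallel gripper is mounted at the origin on the work surface. World frame = base frame: x ahead of the robot, y to its left, z up, the work surface at z = 0. Lengths are in m, angles in rad, forces in N, time in s.
With the tool pointing down it reaches from about 0.4 to 0.85 m from the base axis. Payload 4.5 kg.
Tool frame: the origin (TCP) lies at the very end of the fingers, on their centre line; the grasp point (between the pads) lies 19 mm behind it (r.grip_depth is the z of the grasp point in the tool frame, in m); z points along the fingers, y is the line along which they close (so a half turn about z gives the same grasp; the last joint's range is limited). The gripper opens to 88 mm and grips with 3 to 60 N. Pads are 18 mm wide; open, the fingers measure 123 mm over their backs; the gripper's body (75 mm by 187 mm) begins 45 mm behind the grasp point.
Start: joints at [1.299, 0.689, -0.195, 1.565, 0.157, 0.902, -0.215], TCP at [0.188, -0.596, 0.239] pointing down, gripper open.
Joint ranges: [-3.01, 3.01], [-0.46, 2.08], [-1.47, 1.51], [0.13, 2.56], [-1, 4.14], [0.04, 2.09], [-2.66, 2.66]. Speed limits (rad/s): [2.57, 2.57, 3.14, 3.14, 3.14, 3.14, 3.14].

### API

Orientations are given as a unit quaternion [x, y, z, w].
In Python, from plant import r, cams, order gives the robot as it stands (r), with the cameras (cams) and the job (order).
- The arm moves only by the tool steer_hand, called in YAML: its name, and indented under it one key for each argument. Schema: {"type":"object","properties":{"ticks":{"type":"array","items":{"type":"object","properties":{"finger_gap":{"type":"number"},"dx":{"type":"number"},"dy":{"type":"number"},"dz":{"type":"number"},"ax":{"type":"number"},"ay":{"type":"number"},"az":{"type":"number"}},"additionalProperties":false,"required":["finger_gap"]},"minItems":1,"maxItems":10},"grip_n":{"type":"number"},"only":{"type":"string"},"quiet":{"type":"boolean"},"lines":{"type":"string"}},"required":["ticks"],"additionalProperties":false}. ticks is a list of rows, 1 to 10 of them, each an object with the fields finger_gap (the opening from 0.0 (shut) to 1.0 (fully open)), dx, dy, dz (the shift in a scale on which 1.0 is 0.75 m), ax, ay, az (a rotation vector in normalised numbers (1 is 2 pi rad)); a field left out counts as zero (the opening has to be given); each row is the pose to reach, as a shift and turn from the pose commanded when the call began, along the tool's axes at that moment; what a row does not reach only later rows make up. A row lasts 1/10 s, in which the tool goes at most 0.05 m and 0.15 rad, less where a joint would pass 70% of its speed; a pose out of reach is approached as far as the arm can. The fingers move at their own pace and stop on an object; grip_n is the grip in N (left out, the last holds). Time passes only in rows, so rows that do not move let the fingers close. The tool returns the time, the measured TCP pose, the force, the opening and the grip force at its end. only (a regular expression) keeps the lines of the reply that match it, lines (a string "A,B") keeps lines A to B, and quiet returns only ok. No shift or turn number may pass 1 either way. Input that does not fit is refused with a message, and nothing moves.
- r.get_state(): the state, without advancing time (a new reading comes with each control period).
- cams.snapshot(name): name is "scene" or "top" or "wrist"; returns the picture (400x640x3 uint8, red, green, blue); there is no depth.
- cams.camera_params(name): a dict with "fx", "fy", "cx", "cy" (pixels), "k1" (the pictures are not rectified: a ray, as slopes to the right and down, at radius r is drawn at 1 + k1 r^2 times it, then the intrinsics apply), "rvec" (rotation vector, rad) and "tvec" (3), from world to camera coordinates, as OpenCV has them. Camera axes: x right, y down, z forward; pixel columns grow to the right and rows downward; lengths in m; the calibration is good to about 2 mm. A picture is of the moment at which its call begins: read the wrist's pose just before it. camera_params takes no time and is no camera call; for the wrist camera it gives the pose at the moment of the call.
- order.finish_job(): hands the job in; it is judged then, once.
The state is a dict: "clock": time; "q": joint angles; "qd": joint speeds; "joint_torque": joint torques, N m; "tool_pos": TCP position; "eef_rot": TCP orientation; "contact_force": force on the tool from outside, world axes, zero at the start; "moment": the same for the moment, N m; "opening": opening from 0.0 (shut) to 1.0 (fully open); "finger_force": force on a finger pad.
Only numpy, scipy, OpenCV 4.12 (cv2) and the standard library are available. Lean on these libraries where they do the work, as an engineer would, in place of code of your own. Each camera call takes 0.05 s, during which the arm holds its last target. There are 200 camera calls.

## Working session

There is one attempt and no reset: what is moved stays moved. The work goes in short steps, Python scripts to look and compute and a tool call to move; the robot and the scene stay as the last step left them, time stands still between calls to the robot, and variables do not carry over. Pictures are saved under pics/ and viewed, at most 10 in all, crops included, and the job is handed in when it is done.

```bash
ls; mkdir -p pics; python3 - <<'E'
from plant import r, cams, order
import cv2
print(r.get_state())
for n in("scene","top"):
    im=cams.snapshot(n); cv2.imwrite(f"pics/{n}0.png",im[:,:,::-1]); print(n,cams.camera_params(n))
print(cams.camera_params("wrist"), r.grip_depth)
E
```

```text
pics
plant.py
{'clock': 0.0, 'q': array([ 1.29878554,  0.68998265, -0.19451157,  1.5663495 ,  0.15733881,
        0.90250155, -0.21510921]), 'qd': array([ 0.00092816,  0.00228637, -0.0009788 , -0.00013151, -0.00146206,
       -0.00070156, -0.00120562]), 'joint_torque': array([ 8.02398717e-04, -5.27553964e+01, -1.26667690e+00, -1.53426969e+01,
       -5.26627398e-02,  6.58428617e-03,  1.71351776e-04]), 'tool_pos': array([ 0.18791642, -0.59541377,  0.23790936]), 'eef_rot': array([ 9.88324838e-01,  1.52358668e-01, -2.22244990e-04, -8.95505379e-04]), 'contact_force': array([-0.15717305,  0.25011099, -0.23283088]), 'moment': array([-0.08212812, -0.00726783, -0.01741749]), 'finger_force': 0.0, 'opening': 1.0018028924071198}
scene {'fx': 407.5481796243213, 'fy': 407.5481796243213, 'cx': 322.8109521962174, 'cy': 196.72069821129062, 'k1': -0.03735198534014692, 'rvec': array([ 0.76909859,  2.63784335, -1.06541186]), 'tvec': array([ 0.50388299, -0.17912082,  1.65857242])}
top {'fx': 432.18323814360014, 'fy': 432.18323814360014, 'cx': 317.64734695594973, 'cy': 199.8864794244295, 'k1': -0.07096914004711452, 'rvec': array([ 2.15706334, -2.19240798,  0.09834093]), 'tvec': array([0.04446015, 0.57826187, 1.27313394])}
{'fx': 340.1571656520527, 'fy': 340.1571656520527, 'cx': 317.47707513218694, 'cy': 194.0654163044122, 'k1': -0.050895422410994665, 'rvec': array([-2.34928771,  1.72197644,  0.23886241]), 'tvec': array([-0.62481312, -0.0377908 ,  0.38927303])} -0.0187
```

View pics/scene0.png

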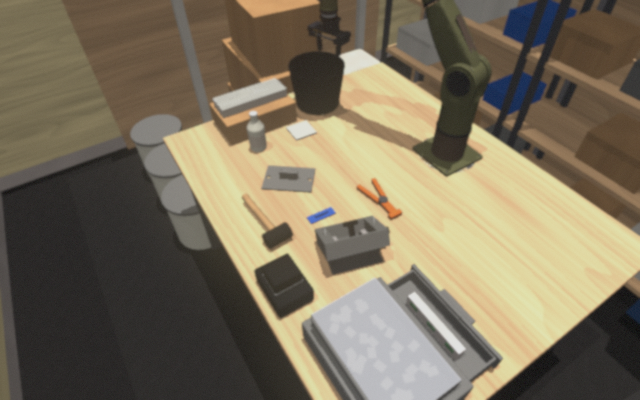

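View pics/top0.png

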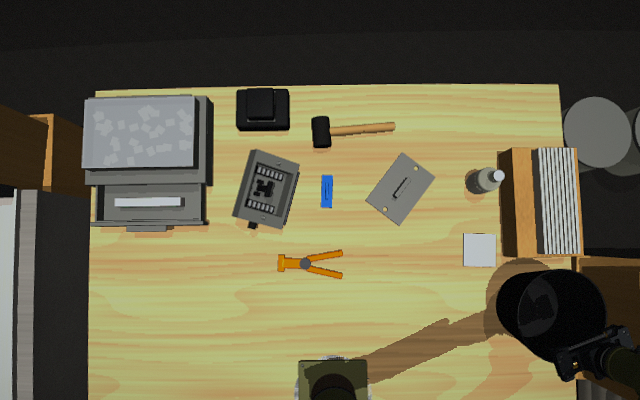

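The scene view shows the box at about (352,240) and the cover at (289,178). In the top view the box is at (266,190), its lever at (263,188), the cover at (400,188) with holes near (427,180) and (386,209), the gauge at (327,191), and a dark bin at (550,310) near the gripper.

```bash
cat > h.py <<'E'
import numpy as np, cv2
from scipy.spatial.transform import Rotation as R
from plant import r, cams, order
def ray(p,uv):
    """camera params, pixel -> origin, unit direction (world)"""
    K=np.array([[p['fx'],0,p['cx']],[0,p['fy'],p['cy']],[0,0,1.]])
    n=cv2.undistortPoints(np.array([[uv]],float),K,np.array([p['k1'],0,0,0.]))[0,0]
    Rm=R.from_rotvec(p['rvec']).as_matrix()
    d=Rm.T@np.array([n[0],n[1],1]); return -Rm.T@p['tvec'], d/np.linalg.norm(d)
def onz(p,uv,z):
    o,d=ray(p,uv); return o+d*(z-o[2])/d[2]
def proj(p,X):
    K=np.array([[p['fx'],0,p['cx']],[0,p['fy'],p['cy']],[0,0,1.]])
    return cv2.projectPoints(np.array(X,float).reshape(-1,1,3),p['rvec'],p['tvec'],K,np.array([p['k1'],0,0,0.]))[0][:,0]
def tri(rays):
    A=sum(np.eye(3)-np.outer(d,d) for o,d in rays); b=sum((np.eye(3)-np.outer(d,d))@o for o,d in rays)
    return np.linalg.solve(A,b)
def rel(pos,rot,p0=None,r0=None):
    """shift and rotvec in tool axes from the pose now (or p0,r0)"""
    s=r.get_state()
    p0=s['tool_pos'] if p0 is None else p0; r0=R.from_quat(s['eef_rot']) if r0 is None else r0
    return r0.inv().apply(np.array(pos)-p0).round(4), (r0.inv()*rot).as_rotvec().round(4)
E
python3 - <<'E'
from h import *
p=cams.camera_params("top")
for n,uv,z in [("box",(266,190),.095),("holeR",(427,180),.006),("holeL",(386,209),.006),("cov",(400,188),.0),("bucket",(550,310),.2),("gauge",(327,191),.016),("bottle",(495,176),.17),("grip",(590,350),.3)]: print(n,onz(p,uv,z).round(3))
s=r.get_state();Rm=R.from_quat(s['eef_rot']).as_matrix();print(Rm.round(2))
im=cv2.imread("pics/top0.png")
a=cv2.resize(im[140:240,225:310],None,fx=4.7,fy=4.7,interpolation=cv2.INTER_CUBIC);b=cv2.resize(im[145:235,355:445],(400,400),interpolation=cv2.INTER_CUBIC)
sc=cv2.imread("pics/scene0.png");
c=cv2.resize(sc[205:275,305:400],None,fx=4,fy=4,interpolation=cv2.INTER_CUBIC)
W=np.zeros((600,800,3),np.uint8);W[:470,:399]=a[:470,:399];W[:300,400:700]=cv2.resize(b,(300,300));W[310:590,410:790]=c[:280,:380];cv2.imwrite("pics/z.png",W)
E
```

```text
box [0.603 0.182 0.095]
holeR [ 0.637 -0.303  0.006]
holeL [ 0.549 -0.173  0.006]
cov [ 0.614 -0.219  0.   ]
bucket [ 0.265 -0.567  0.2  ]
gauge [0.606 0.006 0.016]
bottle [ 0.623 -0.448  0.17 ]
grip [ 0.183 -0.609  0.3  ]
[[ 0.95  0.3  -0.  ]
 [ 0.3  -0.95  0.  ]
 [-0.   -0.   -1.  ]]
```

View pics/z.png

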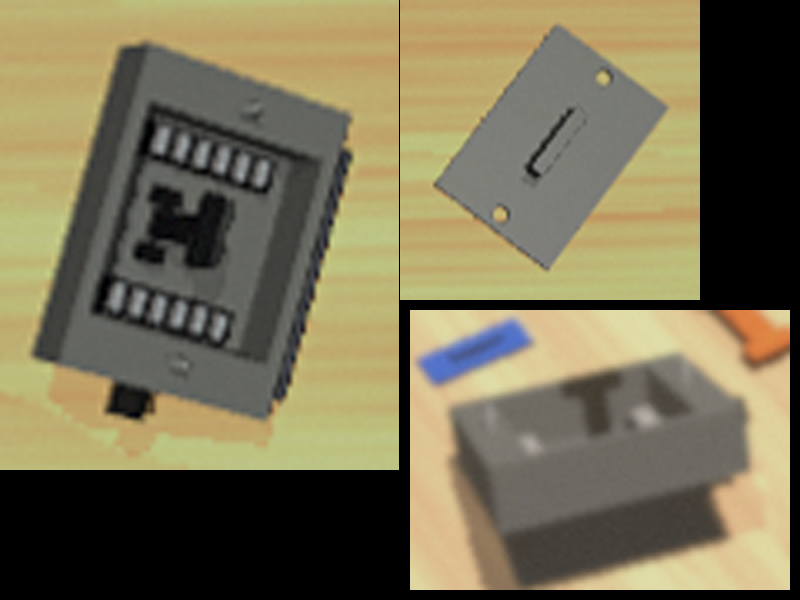

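The zoomed crop shows the box with its open side's high edge on the left. The far pin is at about top pixel (278.6,163.4) and the near pin at (263.3,217). The black T lever is standing, and the cover lies clear with its rib and two holes. I'll lift clear of the bin first.

Units first: shifts go in shares of 0.75 m and turns go in shares of 2 pi rad. So 0.3 m is 0.4, 0.22 m is 0.2933, 0.98 rad is 0.156.

```bash
python3 - <<'E'
from h import *
p=cams.camera_params("wrist");s=r.get_state();o,d=ray(p,(317,194))
T=R.from_quat(s['eef_rot']).inv();print("cam in tool",T.apply(o-s['tool_pos']).round(3),"axis",T.apply(d).round(3))
p=cams.camera_params("top");a=onz(p,(263.3,217),.11);b=onz(p,(278.6,163.4),.11);print(a.round(3),b.round(3),np.linalg.norm(a-b), np.degrees(np.arctan2(*(a-b)[[1,0]])))
E
```

```text
cam in tool [ 0.068  0.001 -0.146] axis [-0.27  -0.002  0.963]
[0.526 0.188 0.11 ] [0.677 0.144 0.11 ] 0.15777017092403103 163.74477187079484
```

steer_hand:
  ticks:
    - {"finger_gap": 0,"dz": -0.0667}
    - {"finger_gap": 0,"dz": -0.1333}
    - {"finger_gap": 0,"dz": -0.2}
    - {"finger_gap": 0,"dx": 0.0667,"dy": -0.0267,"dz": -0.2133,"az": 0.0223}
    - {"finger_gap": 0,"dx": 0.1333,"dy": -0.0667,"dz": -0.2133,"az": 0.0446}
    - {"finger_gap": 0,"dx": 0.1867,"dy": -0.0933,"dz": -0.2133,"az": 0.0668}
    - {"finger_gap": 0,"dx": 0.24,"dy": -0.12,"dz": -0.2133,"az": 0.0891}
    - {"finger_gap": 0,"dx": 0.2933,"dy": -0.1467,"dz": -0.2133,"az": 0.1114}
    - {"finger_gap": 0,"dx": 0.3467,"dy": -0.1733,"dz": -0.2133,"az": 0.1337}
    - {"finger_gap": 0,"dx": 0.4,"dy": -0.2,"dz": -0.2133,"az": 0.156}

```text
clock: 1.1
tool_pos: [0.43, -0.3609, 0.3984]
eef_rot: [0.943, -0.333, -0.0, -0.0]
contact_force: [0.8, -0.9, 0.0]
opening: 0.112
finger_force: 0.0
```

In the tool's units: -0.18 m is -0.24, 0.093 m is 0.124, 0.3 rad is 0.0477.

steer_hand:
  ticks:
    - {"finger_gap": 0,"dx": 0.0267,"dy": -0.0533,"dz": 0.0267,"az": 0.0095}
    - {"finger_gap": 0,"dx": 0.0533,"dy": -0.1067,"dz": 0.0533,"az": 0.0191}
    - {"finger_gap": 0,"dx": 0.08,"dy": -0.16,"dz": 0.08,"az": 0.0286}
    - {"finger_gap": 0,"dx": 0.1067,"dy": -0.2,"dz": 0.1067,"az": 0.0382}
    - {"finger_gap": 0,"dx": 0.124,"dy": -0.24,"dz": 0.1333,"az": 0.0477}
    - {"finger_gap": 0,"dx": 0.124,"dy": -0.24,"dz": 0.1333,"az": 0.0477}
    - {"finger_gap": 0,"dx": 0.124,"dy": -0.24,"dz": 0.1333,"az": 0.0477}

```text
clock: 1.8
tool_pos: [0.6138, -0.2794, 0.2975]
eef_rot: [0.884, -0.467, -0.001, 0.0]
contact_force: [-0.2, -0.1, 0.1]
opening: 0.006
finger_force: 0.0
```

```bash
python3 - <<'E'
from h import *
import pickle
p=cams.camera_params("wrist");im=cams.snapshot("wrist");cv2.imwrite("pics/w1.png",im[:,:,::-1]);pickle.dump(p,open("w1.pkl","wb"))
E
```

```text
(no output)
```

View pics/w1.png

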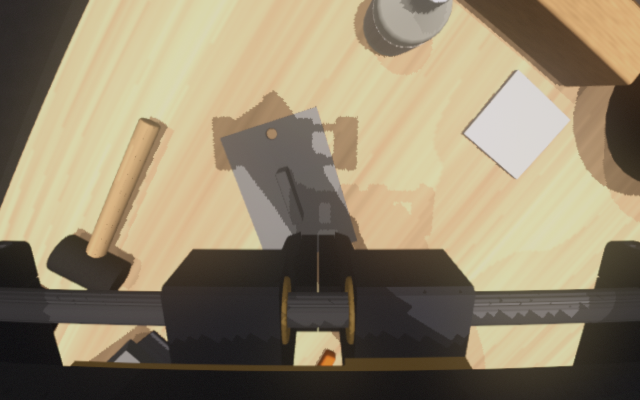

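The wrist view shows the cover's far hole at (272,133) and the rib at (290,190), with the gripper hiding rows below 235. I'll back off along tool −x so both holes show.

In the tool's units: -0.1 m is -0.1333, -0.05 m is -0.0667.

steer_hand:
  ticks:
    - {"finger_gap": 0,"dx": -0.0667}
    - {"finger_gap": 0,"dx": -0.1333}
    - {"finger_gap": 0,"dx": -0.1333}
    - {"finger_gap": 0,"dx": -0.1333}

```text
clock: 2.25
tool_pos: [0.5569, -0.1982, 0.3004]
eef_rot: [0.884, -0.468, 0.001, 0.0]
contact_force: [1.3, -1.4, -0.1]
opening: 0.007
finger_force: 0.0
```

```bash
cat > holes.py <<'E'
from h import *
def holes(p,im,z=.006):
    """wood-coloured round blobs enclosed by the grey plate"""
    hsv=cv2.cvtColor(im,cv2.COLOR_RGB2HSV); m=((hsv[...,1]>70)&(hsv[...,2]>60)).astype(np.uint8)
    n,l,st,c=cv2.connectedComponentsWithStats(m,connectivity=4)
    return [(c[i].round(1),st[i,4],st[i,2:4],onz(p,c[i],z).round(4)) for i in range(1,n) if 6<st[i,4]<400 and .6<st[i,2]/st[i,3]<1.6]
E
python3 - <<'E'
from holes import *
p=cams.camera_params("wrist");im=cams.snapshot("wrist");cv2.imwrite("pics/w2.png",im[:,:,::-1])
for h in holes(p,im): print(h)
p=cams.camera_params("top");im=cv2.imread("pics/top0.png")[:,:,::-1].copy();print("top")
for h in holes(p,im):
    if 355<h[0][0]<445: print(h)
E
```

```text
(array([46.8,  5.1]), np.int32(37), array([ 7, 11], dtype=int32), array([ 0.9347, -0.1673,  0.006 ]))
(array([301.3,  13.8]), np.int32(117), array([23, 30], dtype=int32), array([ 0.6671, -0.3276,  0.006 ]))
(array([318.8,  11.5]), np.int32(383), array([31, 27], dtype=int32), array([ 0.6514, -0.3413,  0.006 ]))
(array([496.4,  15.1]), np.int32(23), array([10, 12], dtype=int32), array([ 0.4739, -0.4604,  0.006 ]))
(array([22. , 19.6]), np.int32(7), array([3, 4], dtype=int32), array([ 0.9561, -0.1348,  0.006 ]))
(array([484.1,  22.4]), np.int32(10), array([5, 4], dtype=int32), array([ 0.4809, -0.4452,  0.006 ]))
(array([18. , 39.7]), np.int32(9), array([4, 4], dtype=int32), array([ 0.9512, -0.11  ,  0.006 ]))
(array([322.9,  41.4]), np.int32(11), array([3, 4], dtype=int32), array([ 0.6284, -0.3165,  0.006 ]))
(array([265.8,  50.2]), np.int32(28), array([ 9, 10], dtype=int32), array([ 0.6803, -0.2694,  0.006 ]))
(array([574.7,  49. ]), np.
[... 810 characters left out ...]
3]), np.int32(81), array([10, 10], dtype=int32), array([ 0.5518, -0.1702,  0.006 ]))
(array([ 77.6, 207.3]), np.int32(12), array([4, 6], dtype=int32), array([0.7934, 0.0497, 0.006 ]))
(array([ 59.2, 328.4]), np.int32(208), array([22, 17], dtype=int32), array([0.7413, 0.2581, 0.006 ]))
(array([557.1, 347.9]), np.int32(18), array([6, 5], dtype=int32), array([ 0.064 , -0.1583,  0.006 ]))
top
(array([415.5, 167.9]), np.int32(15), array([4, 5], dtype=int32), array([ 0.675 , -0.2686,  0.006 ]))
(array([384.5, 209. ]), np.int32(16), array([4, 5], dtype=int32), array([ 0.5495, -0.1685,  0.006 ]))
(array([361.4, 393.1]), np.int32(146), array([13, 14], dtype=int32), array([ 0.0009, -0.0859,  0.006 ]))
```

Holes found at about (0.678,-0.269) and (0.5505,-0.1695), so the cover centre is about (0.614,-0.219) with its long axis at −38°. Next, look at the box.

In the tool's units: -0.323 m is -0.4307, -0.08 m is -0.1067, -0.69 rad is -0.1098.

steer_hand:
  ticks:
    - {"finger_gap": 0,"dx": -0.0533,"dy": -0.0333,"dz": -0.0133,"az": -0.0127}
    - {"finger_gap": 0,"dx": -0.1067,"dy": -0.0667,"dz": -0.0267,"az": -0.0271}
    - {"finger_gap": 0,"dx": -0.16,"dy": -0.1,"dz": -0.04,"az": -0.0414}
    - {"finger_gap": 0,"dx": -0.2133,"dy": -0.1333,"dz": -0.0533,"az": -0.0557}
    - {"finger_gap": 0,"dx": -0.2667,"dy": -0.1667,"dz": -0.0667,"az": -0.07}
    - {"finger_gap": 0,"dx": -0.32,"dy": -0.2,"dz": -0.08,"az": -0.0844}
    - {"finger_gap": 0,"dx": -0.3733,"dy": -0.2333,"dz": -0.0933,"az": -0.0971}
    - {"finger_gap": 0,"dx": -0.4307,"dy": -0.2667,"dz": -0.1067,"az": -0.1098}
    - {"finger_gap": 0,"dx": -0.4307,"dy": -0.2667,"dz": -0.1067,"az": -0.1098}
    - {"finger_gap": 0,"dx": -0.4307,"dy": -0.2667,"dz": -0.1067,"az": -0.1098}

```text
clock: 3.3
tool_pos: [0.5435, 0.1821, 0.3794]
eef_rot: [0.99, -0.142, 0.001, -0.0]
contact_force: [0.4, -0.3, -0.2]
opening: 0.006
finger_force: 0.0
```

```bash
python3 - <<'E'
from h import *
import pickle
p=cams.camera_params("wrist");im=cams.snapshot("wrist");cv2.imwrite("pics/w3.png",im[:,:,::-1]);pickle.dump(p,open("w3.pkl","wb"))
cv2.imwrite("pics/w3z.png",cv2.resize(im[0:240,180:500,::-1],None,fx=2.5,fy=2.5,interpolation=cv2.INTER_CUBIC))
E
```

```text
(no output)
```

View pics/w3z.png

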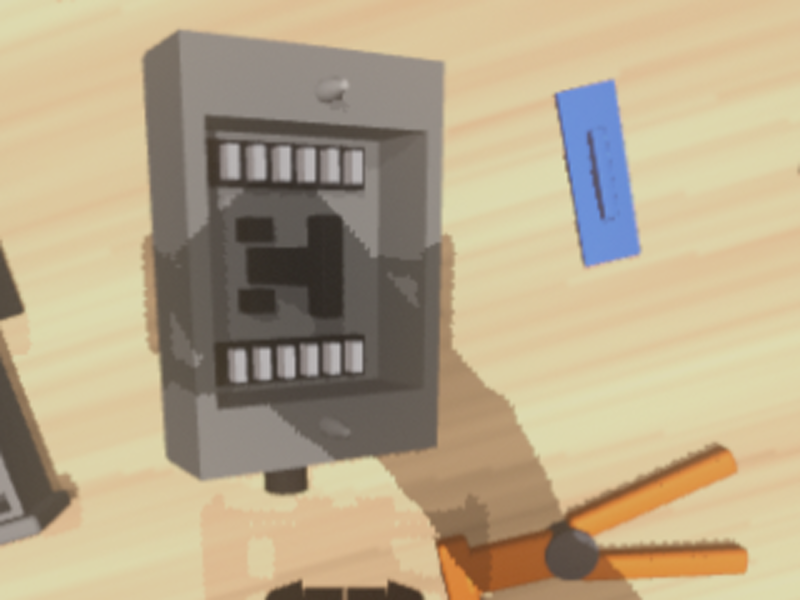

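The wrist zoom (2.5×, offset 180,0) shows the rim corners at zoom (180,30), (443,62), (437,447) and (203,479). Pin tips are near (343,88) and (345,428), and the lever bar is at (325,265).

```bash
python3 - <<'E'
from h import *
import pickle
p=pickle.load(open("w3.pkl","rb"))
z=lambda u,v:(180+(u+.5)/2.5-.5,(v+.5)/2.5-.5)
C=[onz(p,z(180,30),.13),onz(p,z(443,62),.06),onz(p,z(437,447),.06),onz(p,z(203,479),.13)]
C=np.array(C);print(C.round(4))
for i in range(4): print(np.linalg.norm(C[i]-C[(i+1)%4]).round(4),end=' ')
c=C.mean(0);y=C[2]+C[3]-C[0]-C[1];yaw=np.degrees(np.arctan2(y[1],y[0]));print("\nc",c.round(4),"yaw y",yaw)
rc=np.array([onz(p,z(*q),.095+s*.03) for q,s in [((205,115),1),((428,130),-1),((425,388),-1),((217,408),1)]]);print("recess c",rc.mean(0).round(4),[np.linalg.norm(rc[i]-rc[(i+1)%4]).round(3) for i in range(4)])
a=onz(p,z(345,428),.1123);b=onz(p,z(343,88),.1123);print("tips",a.round(4),b.round(4),np.linalg.norm(a-b),np.degrees(np.arctan2(*(a-b)[[1,0]])),"c",((a+b)/2).round(4))
yw=np.radians(yaw);B=R.from_euler('z',yw-np.pi/2)*R.from_euler('y',-30,degrees=True)
print("expected tip mid",(c+B.apply([0,0,.02])).round(4))
l=onz(p,z(325,265),.095+.024*.866);print("bar",l.round(3),B.inv().apply(l-c).round(3))
pt=cams.camera_params("top");f=lambda u,v:(225+(u+.5)/4.7-.5,140+(v+.5)/4.7-.5)
C=np.array([onz(pt,f(*q),zz) for q,zz in [((148,44),.13),((351,115),.06),((268,417),.06),((62,360),.13)]]);print("top",C.mean(0).round(4),[np.linalg.norm(C[i]-C[(i+1)%4]).round(3) for i in range(4)]);y=C[2]+C[3]-C[0]-C[1];print(np.degrees(np.arctan2(y[1],y[0])))
E
```

```text
[[0.7173 0.2035 0.13  ]
 [0.6845 0.0882 0.06  ]
 [0.4924 0.1422 0.06  ]
 [0.5264 0.2574 0.13  ]]
0.1388 0.1995 0.139 0.1984 
c [0.6052 0.1728 0.095 ] yaw y 164.257090655631
recess c [0.6053 0.1726 0.095 ] [np.float64(0.12), np.float64(0.132), np.float64(0.121), np.float64(0.131)]
tips [0.5277 0.1857 0.1123] [0.678  0.1426 0.1123] 0.15642529004818792 164.00663496372047 c [0.6029 0.1641 0.1123]
expected tip mid [0.6025 0.1632 0.1123]
bar [0.606 0.173 0.116] [ 0.01  -0.001  0.018]
top [0.6052 0.1727 0.095 ] [np.float64(0.141), np.float64(0.196), np.float64(0.139), np.float64(0.195)]
164.40953005981447
```

```bash
cat >> h.py <<'E'
BC=np.array([.605,.1728,.095]); B=R.from_euler('z',164.2-90,degrees=True)*R.from_euler('y',-30,degrees=True)
TB=B*R.from_matrix(np.array([[0,-1,0],[-1,0,0],[0,0,-1.]]))   # tool x=-by, y=-bx, z=-bz
def inbox():
    s=r.get_state(); e=(TB.inv()*R.from_quat(s['eef_rot'])).as_rotvec()
    return (1000*B.inv().apply(s['tool_pos']-BC)).round(1), e.round(4)
E
python3 - <<'E'
from h import *
print(TB.as_matrix().round(2));print(rel(BC+B.apply([.045,0,.075]),TB))
E
```

```text
[[ 0.96 -0.24  0.14]
 [-0.27 -0.83  0.48]
 [ 0.   -0.5  -0.87]]
(array([ 0.0606, -0.0119,  0.1967]), array([ 0.5242, -0.0052, -0.011 ]))
```

In the tool's units: 0.1967 m is 0.2623, 0.15 m is 0.2, 0.5242 rad is 0.0834.

steer_hand:
  ticks:
    - {"finger_gap": 0,"dx": 0.016,"dy": -0.0027,"dz": 0.04,"ax": 0.0159}
    - {"finger_gap": 0,"dx": 0.032,"dy": -0.0053,"dz": 0.0933,"ax": 0.035}
    - {"finger_gap": 0,"dx": 0.048,"dy": -0.008,"dz": 0.1467,"ax": 0.0541}
    - {"finger_gap": 0,"dx": 0.064,"dy": -0.012,"dz": 0.2,"ax": 0.07,"az": -0.0016}
    - {"finger_gap": 0,"dx": 0.0808,"dy": -0.0159,"dz": 0.2623,"ax": 0.0834,"ay": -0.0008,"az": -0.0018}
    - {"finger_gap": 0,"dx": 0.0808,"dy": -0.0159,"dz": 0.2623,"ax": 0.0834,"ay": -0.0008,"az": -0.0018}
    - {"finger_gap": 0,"dx": 0.0808,"dy": -0.0159,"dz": 0.2623,"ax": 0.0834,"ay": -0.0008,"az": -0.0018}

```text
clock: 4.05
tool_pos: [0.6036, 0.1741, 0.1813]
eef_rot: [0.957, -0.134, 0.033, -0.256]
contact_force: [0.2, -0.2, 1.3]
opening: 0.005
finger_force: 0.0
```

```bash
python3 - <<'E'
from h import *
print(inbox());print(rel(BC+B.apply([.045,0,.02]),TB))
E
```

```text
(array([43.9,  1.7, 74.3]), array([-0.0017, -0.0038,  0.0034]))
(array([ 0.0019, -0.0012,  0.0543]), array([ 0.0017,  0.0038, -0.0034]))
```

In the tool's units: 0.066 m is 0.088, 0.056 m is 0.0747, 0.004 rad is 0.0006.

steer_hand:
  ticks:
    - {"finger_gap": 0,"dx": 0.0027,"dz": 0.04,"ay": 0.0006,"az": -0.0005}
    - {"finger_gap": 0,"dx": 0.0027,"dz": 0.0733,"ay": 0.0006,"az": -0.0005}
    - {"finger_gap": 0,"dx": 0.0187,"dz": 0.0733,"ay": 0.0006,"az": -0.0005}
    - {"finger_gap": 0,"dx": 0.032,"dz": 0.0733,"ay": 0.0006,"az": -0.0005}
    - {"finger_gap": 0,"dx": 0.044,"dz": 0.0747,"ay": 0.0006,"az": -0.0005}
    - {"finger_gap": 0,"dx": 0.056,"dz": 0.0813,"ay": 0.0006,"az": -0.0005}
    - {"finger_gap": 0,"dx": 0.0667,"dz": 0.088,"ay": 0.0006,"az": -0.0005}
    - {"finger_gap": 0,"dx": 0.0667,"dz": 0.088,"ay": 0.0006,"az": -0.0005}

```text
clock: 4.85
tool_pos: [0.6616, 0.1948, 0.1246]
eef_rot: [0.957, -0.131, 0.037, -0.256]
contact_force: [-0.0, -1.0, 0.1]
opening: 0.001
finger_force: 0.0
```

```bash
python3 - <<'E'
from h import *
print(inbox())
im=cams.snapshot("top");cv2.imwrite("pics/t1.png",im[:,:,::-1])
im2=cams.snapshot("scene")
W=np.hstack([cv2.resize(x,(400,400),interpolation=cv2.INTER_CUBIC) for x in (im[130:240,215:325],im2[190:290,300:400])]);cv2.imwrite("pics/f1.png",W[:,:,::-1])
E
```

```text
(array([ 46.4, -48.4,   7.4]), array([ 0.0005,  0.002 , -0.0046]))
```

View pics/f1.png

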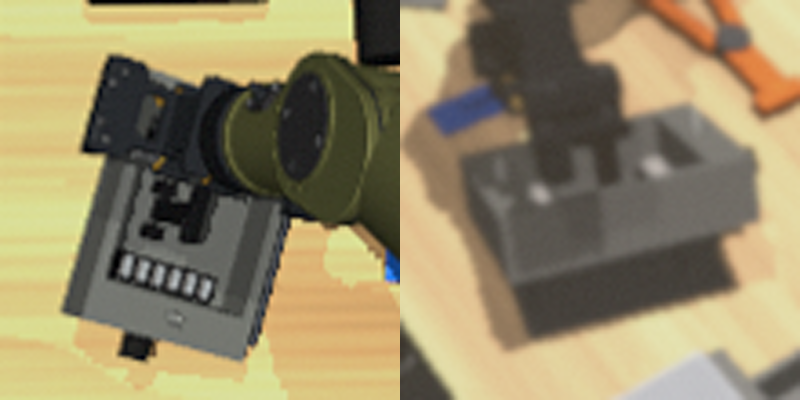

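I swapped the dx and dy columns, so the fingers slid along the box's y instead of down the slope. The force readings and the pictures show no contact, and the lever is still standing. I'll go back and then push along tool y.

In the tool's units: 0.052 m is 0.0693, -0.0484 m is -0.0645, 0.004 rad is 0.0006.

steer_hand:
  ticks:
    - {"finger_gap": 0,"dz": -0.016,"az": 0.0006}
    - {"finger_gap": 0,"dx": -0.0333,"dz": -0.016,"az": 0.0006}
    - {"finger_gap": 0,"dx": -0.0645,"dz": -0.016,"az": 0.0006}
    - {"finger_gap": 0,"dx": -0.0645,"dy": 0.0213,"dz": -0.016,"az": 0.0006}
    - {"finger_gap": 0,"dx": -0.0645,"dy": 0.0347,"dz": -0.016,"az": 0.0006}
    - {"finger_gap": 0,"dx": -0.0645,"dy": 0.0467,"dz": -0.0147,"az": 0.0006}
    - {"finger_gap": 0,"dx": -0.0645,"dy": 0.0573,"dz": -0.0093,"az": 0.0006}
    - {"finger_gap": 0,"dx": -0.0645,"dy": 0.0693,"dz": -0.0013,"az": 0.0006}
    - {"finger_gap": 0,"dx": -0.0645,"dy": 0.0693,"dz": -0.0013,"az": 0.0006}

```text
clock: 5.85
tool_pos: [0.6016, 0.1622, 0.0975]
eef_rot: [0.957, -0.134, 0.036, -0.256]
contact_force: [-1.3, -0.6, 0.0]
opening: 0.005
finger_force: 0.0
```

```bash
python3 - <<'E'
from h import *
print(inbox(),r.get_state()['contact_force'])
E
```

```text
(array([-8.3,  0.4,  7.7]), array([-0.0011,  0.0006,  0.002 ])) [-1.34513923 -0.60032964  0.01877298]
```

In the tool's units: 0.026 m is 0.0347, 0.02 m is 0.0267.

steer_hand:
  ticks:
    - {"finger_gap": 0,"dy": 0.0053,"dz": 0.0067}
    - {"finger_gap": 0,"dy": 0.0087,"dz": 0.012}
    - {"finger_gap": 0,"dy": 0.0133,"dz": 0.0193}
    - {"finger_gap": 0,"dy": 0.018,"dz": 0.0267}
    - {"finger_gap": 0,"dy": 0.0213,"dz": 0.0333}
    - {"finger_gap": 0,"dy": 0.0213,"dz": 0.0347}

```text
clock: 6.45
tool_pos: [0.6013, 0.1633, 0.0681]
eef_rot: [0.957, -0.133, 0.036, -0.257]
contact_force: [-0.7, -0.5, 1.2]
opening: 0.004
finger_force: 0.4
```

```bash
python3 - <<'E'
from h import *
print(inbox(),B.inv().apply(r.get_state()['contact_force']))
E
```

```text
(array([-22.2,   1. , -18.2]), array([ 0.0004,  0.0001, -0.0005])) [0.05054257 0.53763118 1.34719768]
```

steer_hand:
  ticks:
    - {"finger_gap": 0,"dy": 0.008}
    - {"finger_gap": 0,"dy": 0.0173}
    - {"finger_gap": 0,"dy": 0.0173,"dz": 0.0027}
    - {"finger_gap": 0,"dy": 0.0173,"dz": 0.004}

```text
clock: 6.85
tool_pos: [0.5981, 0.1517, 0.0605]
eef_rot: [0.957, -0.133, 0.036, -0.256]
contact_force: [-6.8, -10.5, 20.8]
opening: 0.003
finger_force: 12.2
```

steer_hand:
  ticks:
    - {"finger_gap": 0,"dz": 0.0027}
    - {"finger_gap": 0,"dz": 0.0027}

```text
clock: 7.05
tool_pos: [0.5982, 0.1518, 0.0602]
eef_rot: [0.957, -0.133, 0.036, -0.255]
contact_force: [-8.7, -14.4, 28.6]
opening: 0.005
finger_force: 15.9
```

```bash
python3 - <<'E'
from h import *
print(inbox(),B.inv().apply(r.get_state()['contact_force']))
E
```

```text
(array([-36.5,   0.8, -19.2]), array([-0.0016,  0.0014,  0.0001])) [ 0.2618804   4.41166127 32.90995861]
```

The lever is on its stop: the tip is at z −19.2 mm with 33 N of reaction. I'll retreat straight out.

In the tool's units: -0.15 m is -0.2, -0.11 m is -0.1467.

steer_hand:
  ticks:
    - {"finger_gap": 0,"dz": -0.0267}
    - {"finger_gap": 0,"dz": -0.08}
    - {"finger_gap": 0,"dz": -0.1467}
    - {"finger_gap": 0,"dz": -0.2}
    - {"finger_gap": 0,"dz": -0.2}

```text
clock: 7.55
tool_pos: [0.5805, 0.0786, 0.1913]
eef_rot: [0.957, -0.134, 0.04, -0.255]
contact_force: [1.1, 0.3, -0.4]
opening: 0.003
finger_force: 0.0
```

```bash
python3 - <<'E'
from h import *
TC=R.from_euler('z',-38.2,degrees=True)*R.from_euler('x',180,degrees=True)
print(TC.as_matrix().round(2))
print(r.get_state()['tool_pos'],rel([.614,-.219,.12],TC))
E
```

```text
[[ 0.79 -0.62 -0.  ]
 [-0.62 -0.79 -0.  ]
 [ 0.    0.   -1.  ]]
[0.58051263 0.07862981 0.19128956] (array([ 0.1141,  0.2758, -0.0756]), array([-0.5177,  0.0931,  0.379 ]))
```

In the tool's units: 0.2758 m is 0.3677, 0.12 m is 0.16, -0.5177 rad is -0.0824.

steer_hand:
  ticks:
    - {"finger_gap": 0.6,"dx": 0.0213,"dy": 0.0533,"dz": -0.0147,"ax": -0.0095,"ay": 0.0016,"az": 0.008}
    - {"finger_gap": 0.6,"dx": 0.044,"dy": 0.1067,"dz": -0.0293,"ax": -0.0207,"ay": 0.0032,"az": 0.0159}
    - {"finger_gap": 0.6,"dx": 0.0653,"dy": 0.16,"dz": -0.044,"ax": -0.0318,"ay": 0.0056,"az": 0.0239}
    - {"finger_gap": 0.6,"dx": 0.088,"dy": 0.2133,"dz": -0.0587,"ax": -0.0446,"ay": 0.008,"az": 0.0318}
    - {"finger_gap": 0.6,"dx": 0.1107,"dy": 0.2667,"dz": -0.0733,"ax": -0.0573,"ay": 0.0103,"az": 0.0414}
    - {"finger_gap": 0.6,"dx": 0.132,"dy": 0.32,"dz": -0.088,"ax": -0.07,"ay": 0.0127,"az": 0.0509}
    - {"finger_gap": 0.6,"dx": 0.1521,"dy": 0.3677,"dz": -0.1008,"ax": -0.0824,"ay": 0.0148,"az": 0.0603}
    - {"finger_gap": 0.6,"dx": 0.1521,"dy": 0.3677,"dz": -0.1008,"ax": -0.0824,"ay": 0.0148,"az": 0.0603}
    - {"finger_gap": 0.6,"dx": 0.1521,"dy": 0.3677,"dz": -0.1008,"ax": -0.0824,"ay": 0.0148,"az": 0.0603}

```text
clock: 8.45
tool_pos: [0.6123, -0.2136, 0.114]
eef_rot: [0.946, -0.324, -0.005, -0.001]
contact_force: [0.6, 0.4, -0.0]
opening: 0.599
finger_force: 0.0
```

```bash
python3 - <<'E'
from h import *
TC=R.from_euler('z',-38.2,degrees=True)*R.from_euler('x',180,degrees=True)
s=r.get_state();print(s['tool_pos'],rel([.614,-.219,.012],TC))
im=cams.snapshot("top");p=cams.camera_params("wrist");w=cams.snapshot("wrist");cv2.imwrite("pics/w4.png",w[:,:,::-1])
W=np.zeros((500,800,3),np.uint8);W[:400,:400]=cv2.resize(im[140:240,215:315],(400,400),interpolation=cv2.INTER_CUBIC)
W[:300,400:]=cv2.resize(w[0:240,160:480],(400,300),interpolation=cv2.INTER_CUBIC);cv2.imwrite("pics/f2.png",W[:,:,::-1])
E
```

```text
[ 0.61234291 -0.21363167  0.11398139] (array([0.0056, 0.003 , 0.1019]), array([0.0017, 0.0097, 0.0067]))
```

View pics/f2.png

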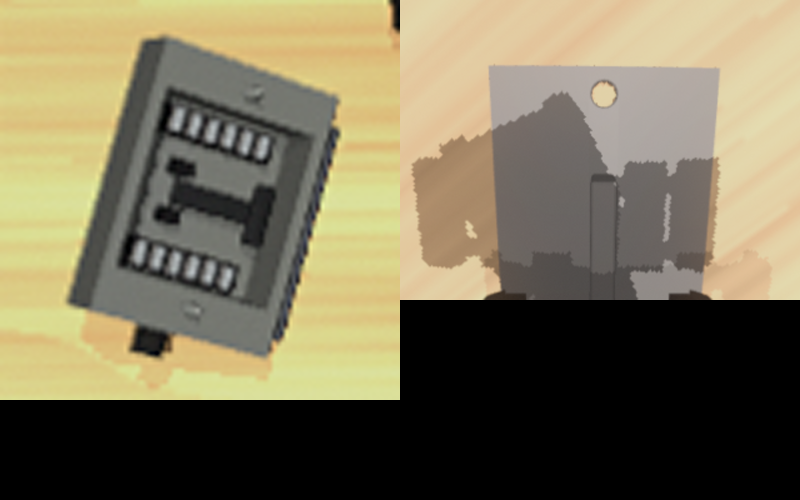

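Top view: the lever is folded flat in the box. Wrist view: the cover is lined up, with its far hole at pixel (323,75) and the rib end at (322,142).

```bash
python3 - <<'E'
from holes import *
p=cams.camera_params("wrist");im=cams.snapshot("wrist");s=r.get_state();q=R.from_quat(s['eef_rot']);print(s['tool_pos'],s['qd'].round(3))
for h in holes(p,im,.005):
    if abs(h[0][0]-323)<15 and h[1]>100: print(h[0],h[1],q.inv().apply(h[3]-s['tool_pos']).round(4))
for uv in [(322.4,142),(322.4,200)]: print(q.inv().apply(onz(p,uv,.04)-s['tool_pos']).round(4))
TC=R.from_euler('z',-38.2,degrees=True)*R.from_euler('x',180,degrees=True);print(rel([.614,-.219,.012],TC))
E
```

```text
[ 0.61270026 -0.21294739  0.11524326] [ 0.002 -0.009  0.004 -0.004  0.003  0.001 -0.003]
[320.3 274.1] 150 [-0.0726  0.0033  0.1109]
[0.0424 0.0043 0.0749]
[0.0032 0.0044 0.0752]
(array([0.0056, 0.004 , 0.1032]), array([-0.    ,  0.0088,  0.0072]))
```

In the tool's units: 0.1 m is 0.1333, 0.0074 m is 0.0099, 0.009 rad is 0.0014.

steer_hand:
  ticks:
    - {"finger_gap": 0.6,"dx": 0.0099,"dy": 0.0056,"dz": 0.0267,"ay": 0.0014}
    - {"finger_gap": 0.6,"dx": 0.0099,"dy": 0.0056,"dz": 0.08,"ay": 0.0014}
    - {"finger_gap": 0.6,"dx": 0.0099,"dy": 0.0056,"dz": 0.1133,"ay": 0.0014}
    - {"finger_gap": 0.6,"dx": 0.0099,"dy": 0.0056,"dz": 0.1333,"ay": 0.0014}
    - {"finger_gap": 0.6,"dx": 0.0099,"dy": 0.0056,"dz": 0.1333,"ay": 0.0014}
    - {"finger_gap": 0,"dx": 0.0099,"dy": 0.0056,"dz": 0.1333,"ay": 0.0014}
    - {"finger_gap": 0,"dx": 0.0099,"dy": 0.0056,"dz": 0.1333,"ay": 0.0014}
    - {"finger_gap": 0,"dx": 0.0099,"dy": 0.0056,"dz": 0.1333,"ay": 0.0014}
    - {"finger_gap": 0,"dx": 0.0099,"dy": 0.0056,"dz": 0.1333,"ay": 0.0014}
    - {"finger_gap": 0,"dx": 0.0099,"dy": 0.0056,"dz": 0.1333,"ay": 0.0014}
  grip_n: 40

```text
clock: 9.6
tool_pos: [0.6163, -0.222, 0.0161]
eef_rot: [0.946, -0.325, 0.001, 0.001]
contact_force: [-0.2, 1.1, 0.5]
opening: 0.172
finger_force: 0.5
```

```bash
python3 - <<'E'
from h import *
s=r.get_state();print(s['tool_pos'],R.from_quat(s['eef_rot']).as_matrix().round(3),s['contact_force'],s['opening'],s['finger_force'])
E
```

```text
[ 0.61632882 -0.22198197  0.01607398] [[ 0.789 -0.614  0.002]
 [-0.614 -0.789 -0.002]
 [ 0.003  0.001 -1.   ]] [-0.15637585  1.08846676  0.45693572] 0.17178618136694757 0.49737924462533556
```

In the tool's units: 0.004 m is 0.0053, 0.002 m is 0.0027.

steer_hand:
  ticks:
    - {"finger_gap": 0.3}
    - {"finger_gap": 0.3,"dz": 0.0027}
    - {"finger_gap": 0.3,"dz": 0.0053}
    - {"finger_gap": 0.3,"dz": 0.0053}
    - {"finger_gap": 0,"dz": 0.0053}
    - {"finger_gap": 0,"dz": 0.0053}
    - {"finger_gap": 0,"dz": 0.0053}
    - {"finger_gap": 0,"dz": 0.0053}
  grip_n: 45

```text
clock: 10.4
tool_pos: [0.6158, -0.222, 0.0114]
eef_rot: [0.946, -0.325, 0.001, 0.001]
contact_force: [-0.5, 0.9, -1.9]
opening: 0.152
finger_force: 45.0
```

```bash
python3 - <<'E'
from h import *
s=r.get_state();print(s['tool_pos'],R.from_quat(s['eef_rot']).as_matrix().round(3),s['contact_force'],s['opening'],s['finger_force'])
E
```

```text
[ 0.61579284 -0.22204906  0.01137781] [[ 0.789 -0.614  0.001]
 [-0.614 -0.789 -0.002]
 [ 0.002  0.001 -1.   ]] [-0.47345088  0.87725205 -1.93708316] 0.15216469673968225 44.991873018443584
```

In the tool's units: -0.2 m is -0.2667, -0.06 m is -0.08.

steer_hand:
  ticks:
    - {"finger_gap": 0,"dz": -0.0267}
    - {"finger_gap": 0,"dz": -0.08}
    - {"finger_gap": 0,"dz": -0.1467}
    - {"finger_gap": 0,"dz": -0.2133}
    - {"finger_gap": 0,"dz": -0.2667}
    - {"finger_gap": 0,"dz": -0.2667}
    - {"finger_gap": 0,"dz": -0.2667}

```text
clock: 11.1
tool_pos: [0.6157, -0.2217, 0.2121]
eef_rot: [0.946, -0.325, 0.001, 0.001]
contact_force: [-1.1, 0.4, -1.1]
opening: 0.157
finger_force: 45.0
```

```bash
python3 - <<'E'
from holes import *
p=cams.camera_params("wrist");im=cams.snapshot("wrist");s=r.get_state();q=R.from_quat(s['eef_rot']);cv2.imwrite("pics/w5.png",im[:,:,::-1])
print(s['opening'],s['finger_force'],s['tool_pos'])
zt=.011-.005 # hole depth in tool z ~ underside-ish: 6 mm beyond TCP
for h in holes(p,im):
    if abs(h[0][0]-320)<20 and h[1]>60:
        o,d=ray(p,h[0]);o=q.inv().apply(o-s['tool_pos']);d=q.inv().apply(d);print(h[:3],(o+d*(zt-o[2])/d[2]).round(4))
print(rel(BC+B.apply([0,0,.09]),TB))
E
```

```text
0.15287662114177467 44.991955077275634 [ 0.61470407 -0.22127698  0.21055187]
(array([-0.2327, -0.2635,  0.0371]), array([ 0.519 , -0.1005, -0.3764]))
```

View pics/w5.png

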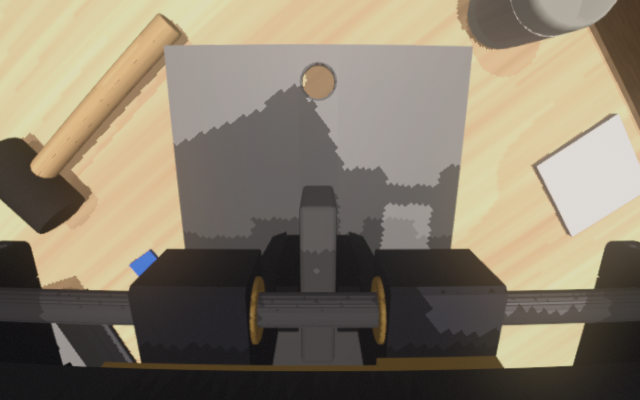

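The cover hangs square in the grip. The far hole is at (318.5,81.5), the far edge's corners are at (166,46) and (471,46), and the near hole is hidden by the gripper.

In the tool's units: -0.2635 m is -0.3513, 0.006 m is 0.008, 0.519 rad is 0.0826.

```bash
python3 - <<'E'
from h import *
p=cams.camera_params("wrist");s=r.get_state();q=R.from_quat(s['eef_rot'])
for uv in [(318.5,81.5),(166,46),(471,46)]:
    o,d=ray(p,uv);o=q.inv().apply(o-s['tool_pos']);d=q.inv().apply(d);print((o+d*(.0054-o[2])/d[2]).round(4))
E
```

```text
[0.0768 0.0016 0.0054]
[ 0.0917 -0.0624  0.0054]
[0.0916 0.0656 0.0054]
```

steer_hand:
  ticks:
    - {"finger_gap": 0,"dx": -0.0267,"dy": -0.0293,"dz": 0.004,"ax": 0.0064,"ay": -0.0016,"az": -0.0048}
    - {"finger_gap": 0,"dx": -0.0627,"dy": -0.0707,"dz": 0.008,"ax": 0.0159,"ay": -0.0032,"az": -0.0127}
    - {"finger_gap": 0,"dx": -0.0987,"dy": -0.1107,"dz": 0.0107,"ax": 0.0271,"ay": -0.0048,"az": -0.0191}
    - {"finger_gap": 0,"dx": -0.1333,"dy": -0.1533,"dz": 0.0107,"ax": 0.0382,"ay": -0.0072,"az": -0.0271}
    - {"finger_gap": 0,"dx": -0.1693,"dy": -0.1933,"dz": 0.0107,"ax": 0.0493,"ay": -0.0095,"az": -0.035}
    - {"finger_gap": 0,"dx": -0.204,"dy": -0.2333,"dz": 0.0107,"ax": 0.0605,"ay": -0.0111,"az": -0.043}
    - {"finger_gap": 0,"dx": -0.24,"dy": -0.2733,"dz": 0.0107,"ax": 0.07,"ay": -0.0127,"az": -0.0509}
    - {"finger_gap": 0,"dx": -0.276,"dy": -0.3133,"dz": 0.0107,"ax": 0.078,"ay": -0.0151,"az": -0.0565}
    - {"finger_gap": 0,"dx": -0.3103,"dy": -0.3513,"dz": 0.0107,"ax": 0.0826,"ay": -0.016,"az": -0.0599}
    - {"finger_gap": 0,"dx": -0.3103,"dy": -0.3513,"dz": 0.0107,"ax": 0.0826,"ay": -0.016,"az": -0.0599}

```text
clock: 12.15
tool_pos: [0.5898, 0.1351, 0.201]
eef_rot: [0.957, -0.129, 0.032, -0.258]
contact_force: [0.2, 0.3, -1.0]
opening: 0.157
finger_force: 45.0
```

steer_hand:
  ticks:
    - {"finger_gap": 0}
    - {"finger_gap": 0}
    - {"finger_gap": 0}

```text
clock: 12.45
tool_pos: [0.5939, 0.1276, 0.2019]
eef_rot: [0.957, -0.134, 0.036, -0.256]
contact_force: [-0.2, 0.5, -1.5]
opening: 0.153
finger_force: 45.0
```

```bash
python3 - <<'E'
from h import *
for i in range(3):
    cams.snapshot("top");print(inbox())
s=r.get_state();print(s['opening'],s['finger_force'])
E
```

```text
(array([ 13.5,  -1.6, 115.9]), array([-0.0012,  0.0026,  0.0008]))
(array([ 13.8,  -1.6, 116. ]), array([-0.0009,  0.0026,  0.0004]))
(array([ 14.1,  -1.5, 116. ]), array([-0.0007,  0.0026,  0.0001]))
0.15600802160804444 44.992135651409626
```

Units first: shifts go in shares of 0.75 m and turns go in shares of 2 pi rad. So 0.08 m is 0.1067, 0.065 m is 0.0867, -0.0026 rad is -0.0004.

steer_hand:
  ticks:
    - {"finger_gap": 0,"dx": 0.0013,"dy": 0.008,"dz": 0.02,"ay": -0.0004}
    - {"finger_gap": 0,"dx": 0.0021,"dy": 0.0177,"dz": 0.06,"ay": -0.0004}
    - {"finger_gap": 0,"dx": 0.0021,"dy": 0.0177,"dz": 0.0867,"ay": -0.0004}
    - {"finger_gap": 0,"dx": 0.0021,"dy": 0.0177,"dz": 0.1067,"ay": -0.0004}
    - {"finger_gap": 0,"dx": 0.0021,"dy": 0.0177,"dz": 0.1067,"ay": -0.0004}
    - {"finger_gap": 0,"dx": 0.0021,"dy": 0.0177,"dz": 0.1067,"ay": -0.0004}
    - {"finger_gap": 0,"dx": 0.0021,"dy": 0.0177,"dz": 0.1067,"ay": -0.0004}

```text
clock: 13.3
tool_pos: [0.6038, 0.1557, 0.1274]
eef_rot: [0.957, -0.132, 0.036, -0.256]
contact_force: [-0.2, 0.5, -1.3]
opening: 0.153
finger_force: 45.0
```

```bash
python3 - <<'E'
from h import *
print(inbox())
p=cams.camera_params("wrist");w=cams.snapshot("wrist");s=r.get_state();q=R.from_quat(s['eef_rot']);t=cams.snapshot("top");sc=cams.snapshot("scene")
cv2.imwrite("pics/w6.png",w[:,:,::-1])
f=lambda X:proj(p,s['tool_pos']+q.apply(X)).round(1)
tip=BC+B.apply([0,-.08,.02]);print("tip pred",proj(p,tip).round(1),"hole",f([.0768,.0016,.0054]))
W=np.zeros((600,800,3),np.uint8)
W[:400,:400]=cv2.resize(w[50:110,290:350],(400,400),interpolation=cv2.INTER_CUBIC)
W[:400,400:]=cv2.resize(sc[190:290,300:400],(400,400),interpolation=cv2.INTER_CUBIC)
W[400:,:267]=cv2.resize(w[30:270,160:480],(267,200));W[400:,300:500]=cv2.resize(t[140:240,215:315],(200,200))
cv2.imwrite("pics/f3.png",W[:,:,::-1])
E
```

```text
(array([ 1.7, -3.5, 36.5]), array([ 0.    ,  0.0009, -0.0011]))
tip pred [[319.1  82.7]] hole [[318.8  80.4]]
```

View pics/f3.png

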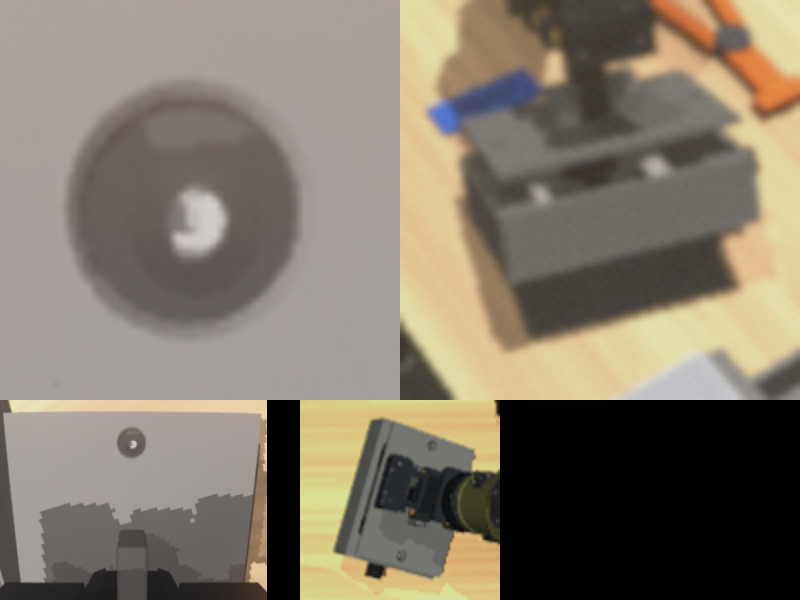

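Through the far hole the pin tip shows at about pixel (319.2,82.8), and the hole's rim is centred at about (317.3,80.7). They're nearly concentric.

```bash
python3 - <<'E'
from h import *
p=cams.camera_params("wrist");s=r.get_state();q=R.from_quat(s['eef_rot']);print(inbox())
def at(uv,z):
    o,d=ray(p,uv);o=q.inv().apply(o-s['tool_pos']);d=q.inv().apply(d);return (o+d*(z-o[2])/d[2]).round(4)
print("hole",at((317.4,80.7),.0054),"tip",at((319.2,82.8),.0165))
E
```

```text
(array([ 1.7, -3.5, 36.6]), array([-0.    ,  0.001 , -0.0011]))
hole [0.0767 0.001  0.0054] tip [0.0764 0.0018 0.0165]
```

In the tool's units: 0.015 m is 0.02, 0.012 m is 0.016.

steer_hand:
  ticks:
    - {"finger_gap": 0,"dy": 0.0011,"dz": 0.004}
    - {"finger_gap": 0,"dy": 0.0011,"dz": 0.008}
    - {"finger_gap": 0,"dy": 0.0011,"dz": 0.012}
    - {"finger_gap": 0,"dy": 0.0011,"dz": 0.016}
    - {"finger_gap": 0,"dy": 0.0011,"dz": 0.02}
    - {"finger_gap": 0,"dy": 0.0011,"dz": 0.02}

```text
clock: 14.05
tool_pos: [0.6048, 0.163, 0.1129]
eef_rot: [0.957, -0.132, 0.035, -0.256]
contact_force: [-0.7, 0.1, -0.8]
opening: 0.157
finger_force: 45.0
```

```bash
python3 - <<'E'
from h import *
print(inbox(),(TB.inv().apply(r.get_state()['contact_force'])).round(1))
E
```

```text
(array([ 0.7, -2.4, 20.2]), array([-0.0001, -0.0016, -0.001 ])) [-0.7  0.5  0.7]
```

In the tool's units: 0.0095 m is 0.0127, 0.0085 m is 0.0113.

steer_hand:
  ticks:
    - {"finger_gap": 0,"dz": 0.004}
    - {"finger_gap": 0,"dz": 0.008}
    - {"finger_gap": 0,"dz": 0.0113}
    - {"finger_gap": 0,"dz": 0.0127}
    - {"finger_gap": 0,"dz": 0.0127}

```text
clock: 14.55
tool_pos: [0.6063, 0.1674, 0.1049]
eef_rot: [0.957, -0.132, 0.035, -0.256]
contact_force: [0.0, 1.5, -1.2]
opening: 0.152
finger_force: 45.0
```

```bash
python3 - <<'E'
from h import *
print(inbox(),(TB.inv().apply(r.get_state()['contact_force'])).round(1),r.get_state()['moment'].round(2))
E
```

```text
(array([ 0.7, -2.7, 11.1]), array([-0.0001, -0.001 , -0.001 ])) [-0.4 -0.7  1.7] [-0.58  0.17 -0.04]
```

In the tool's units: 0.002 m is 0.0027, 0.001 m is 0.0013.

steer_hand:
  ticks:
    - {"finger_gap": 0,"dz": 0.0013}
    - {"finger_gap": 0,"dz": 0.0027}
    - {"finger_gap": 0,"dz": 0.0027}

```text
clock: 14.85
tool_pos: [0.6065, 0.1676, 0.1045]
eef_rot: [0.957, -0.132, 0.036, -0.256]
contact_force: [-3.7, -5.1, 9.9]
opening: 0.158
finger_force: 45.0
```

```bash
python3 - <<'E'
from h import *
print(inbox(),(TB.inv().apply(r.get_state()['contact_force'])).round(1),r.get_state()['moment'].round(2))
E
```

```text
(array([ 0.8, -2.8, 10.6]), array([-0.0003, -0.0002, -0.0011])) [ -2.2   0.2 -11.5] [-0.44  0.47  0.16]
```

In the tool's units: -0.2 m is -0.2667, -0.15 m is -0.2.

steer_hand:
  ticks:
    - {"finger_gap": 0,"dz": 0.0013}
    - {"finger_gap": 0,"dz": 0.0013}
    - {"finger_gap": 0.35}
    - {"finger_gap": 0.35}
    - {"finger_gap": 0.35}
    - {"finger_gap": 0.35,"dz": -0.0267}
    - {"finger_gap": 0.35,"dz": -0.0667}
    - {"finger_gap": 0.35,"dz": -0.1333}
    - {"finger_gap": 0.35,"dz": -0.2}
    - {"finger_gap": 0.35,"dz": -0.2667}

```text
clock: 15.85
tool_pos: [0.5789, 0.0714, 0.2779]
eef_rot: [0.957, -0.132, 0.035, -0.256]
contact_force: [1.8, 1.0, 0.6]
opening: 0.35
finger_force: 0.0
```

steer_hand:
  ticks:
    - {"finger_gap": 0.35,"dy": 0.0667}
    - {"finger_gap": 0.35,"dy": 0.1333}
    - {"finger_gap": 0.35,"dy": 0.2}
    - {"finger_gap": 0.35,"dy": 0.2}

```text
clock: 16.25
tool_pos: [0.5415, -0.0611, 0.1969]
eef_rot: [0.957, -0.139, 0.033, -0.254]
contact_force: [0.3, -0.4, -0.4]
opening: 0.35
finger_force: 0.0
```

```bash
python3 - <<'E'
from h import *
t=cams.snapshot("top");sc=cams.snapshot("scene")
p=cams.camera_params("top")
for x in(-.065,.065):
  for y in(-.095,.095): print(x,y,"top",proj(p,BC+B.apply([x,y,.006])).round(1),"pins")
W=np.hstack([cv2.resize(t[140:240,215:315],(400,400),interpolation=cv2.INTER_CUBIC),cv2.resize(sc[190:290,300:400],(400,400),interpolation=cv2.INTER_CUBIC)])
cv2.imwrite("pics/f4.png",W[:,:,::-1])
E
```

```text
-0.065 -0.095 top [[298.4 164.5]] pins
-0.065 0.095 top [[281.3 227.2]] pins
0.065 -0.095 top [[258.5 150.4]] pins
0.065 0.095 top [[240. 216.]] pins
```

View pics/f4.png

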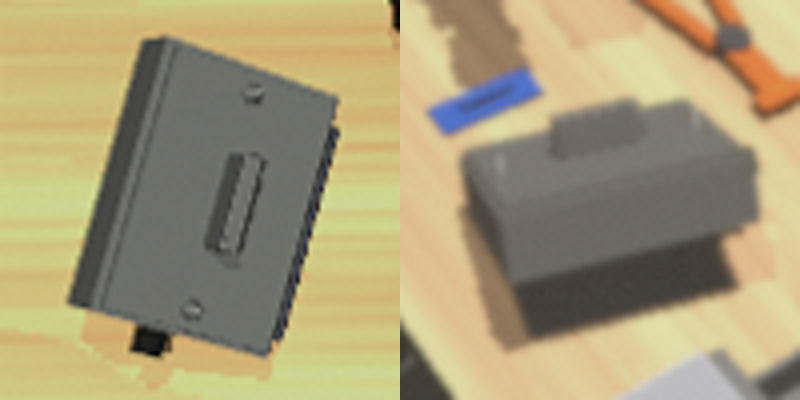

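Both pins come through the holes (crop (254,92) and (191,309)), and the cover lies flush on the rim with the gripper clear. I'll hand it in.

```bash
python3 -c "
from plant import r, cams, order
print(order.finish_job())"
```

```text
the job is handed in; nothing more can be done
None
```

I folded the lever down onto its stop, seated the cover flush over both pins, let go of it and handed the job in at about 16 s; one mistyped push slid the fingers sideways first, but touched nothing.

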